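# Clip the gas-cylinder key onto the stand's snap hook

### The arm

A 6-joint arm with a two-finger parallel gripper is mounted at the origin on a cart in front of the work surface, level with it; the furniture and walls round the work are solid. World frame = base frame: x ahead of the robot, y to its left, z up, the work surface at z = 0. Lengths are in mm, angles in degrees, forces in N, time in s.
With the tool pointing down it reaches from about 300 to 850 mm from the base axis. Payload 4.2 kg.
Tool frame: the origin (TCP) lies midway between the tips of the shut fingers; the grasp point (between the pads) lies 19 mm behind it; z points along the fingers, y is the line along which they close (so a half turn about z gives the same grasp; the last joint's range is limited). The gripper opens to 91 mm and grips with 3 to 60 N. Pads are 32 mm wide; open, the fingers measure 118 mm over their backs; the gripper's body (76 mm by 178 mm) begins 60 mm behind the grasp point.
Start: joints at [-64.4, 18.312, 89.639, -0, 72.044, -1.146], TCP at [258.773, -513.497, 213.976] pointing down, gripper open.
Joint ranges: [-177.97, 177.97], [-48.28, 115.42], [12.27, 149.76], [-77.06, 257.06], [2.81, 150.46], [-146.56, 146.56]. Speed limits (degrees/s): [147.25, 147.25, 180, 180, 180, 180].

### API

Orientations are given as [roll, pitch, yaw] about the fixed x, y, z axes, in that order (R = Rz(yaw) Ry(pitch) Rx(roll)).
In Python, from workcell import env gives the robot as it stands.
- The arm moves only by the shell command python3 drive.py 'ROWS' [OPENING] [FORCE]. ROWS is rows parted by semicolons, their numbers by spaces, 1 to 8 of them, each of 6 numbers: dx, dy, dz in mm, then a rotation vector rx, ry, rz in degrees; each row shifts and turns the commanded pose from where the row before left it, along the tool's axes as they then stand; what a row does not reach is not made up. A row lasts 1/10 s, in which the tool goes at most 50 mm and 8.59 degrees, less where a joint would pass 70% of its speed; a pose out of reach is approached as far as the arm can. OPENING is the finger opening in mm, set as the command begins (- or left out keeps the last). The fingers move at their own pace and stop on an object; FORCE is the grip in N (left out, the last holds). Time passes only in rows, so rows that do not move let the fingers close. It prints the time, the measured TCP pose, the force, the opening and the grip force at its end.
- env.state(): the state, without advancing time (a new reading comes with each control period).
- env.grab_frame(name): name is "side" or "top"; returns the picture (384x512x3 uint8, blue, green, red); there is no depth.
- env.camera_model(name): a dict with "fx", "fy", "cx", "cy" (pixels), "T" (4x4, takes a point from camera to world coordinates). Camera axes: x right, y up, looking along -z (the intrinsics and any distortion apply to the point x, -y, -z); pixel columns grow to the right and rows downward; lengths in mm; the calibration is good to about 2 mm. A picture is of the moment at which its call begins. camera_model takes no time and is no camera call.
- env.job_done(): hands the job in; it is judged then, once.
The state is a dict: "time_s": time; "qpos": joint angles; "qvel": joint speeds; "effort": joint torques, N m; "ee_pos": TCP position; "ee_rot": TCP orientation; "force": force on the tool from outside, world axes, zero at the start; "torque": the same for the moment, N m; "gripper_width": finger opening in mm; "gripper_force": force on a finger pad.
Only numpy, scipy, OpenCV 4.12 (cv2) and the standard library are available. Lean on these libraries where they do the work, as an engineer would, in place of code of your own. Each camera call takes 0.05 s, during which the arm holds its last target. There are 200 camera calls.

### The job

Put the gas-cylinder key away: push its eye in through the sprung gate of the snap hook on the stand, so that the key hangs free and still from the hook with the gate shut behind it. The hook's post has been left at some unknown height, so feel or look for it, and be gentle with the stand. Leave the boxes and the finger oximeter where they are.

Things in the scene. Friction and masses are not known exactly. Their poses are not given: they have to be found in the camera images.
- stand: Grey stand fixed to the cart top: foot 110 x 130 x 12 mm, telescoping post. Origin on the post's axis at the surface; z up; the hook projects to -x. The upper part (tube, cap, hook) was left h = 0 to 85 mm up; h is NOT reported. It holds up to 90 N. The hook (8 mm bar) lies in the plane y = 0. The four *_low points are fixed to the foot: each marks where its feature would be at h = 0; add h to z.
- cap_low (a point): Centre of the flat top of the black cap on the post (disc 36 mm across), were h = 0: in the stand's frame (0, 0, 230) mm. The true cap is h higher; a slow, light press on it from above feels out h (it is rigid: creep down at some 10 mm/s, and never load the stand with over 40 N). Axes as the stand.
- nose_low (a point): Centre of the round end of the hook's nose, were h = 0: stand frame (-75, 0, 202) mm, 4 mm radius. A straight peg rises at 60 degrees above level, leaning to -x, from (-60, 0, 145) to (-88, 0, 194); there the nose turns up from it at a right angle, 16 mm centre to centre.
- pivot_low (a point): Axis (along y) of the gate's pivot, 12 mm round, were h = 0: stand frame (-38, 0, 206) mm. The gate, a 6 mm rod from it to (-68, 0, 198) behind the nose, shuts the mouth. The eye goes in along the peg, downward 60 degrees from level with +x, key square to the peg, eye end foremost to +x and up: end bar between nose and pivot (axis 26 to 34, best 29 mm from the peg's axis), nose through the eye.
- seat_low (a point): Where the middle of the eye's end bar comes to rest once it hangs, were h = 0: about (-57, 0, 158) mm, on the peg at its root against the spine. Inside the gate, 20 to 27 mm past the nose's axis along the peg, the bar can be lowered at right angles to the peg onto it (bar axis 9 mm above peg axis); the gate then snaps shut over it, and the released key slides down the peg.
- gate (a joint): Sprung gate of the snap hook, rad: 0 shut against the nose, grows as it is pushed inward (stop at 1.1). It springs shut by itself; pushing it open takes about 3 to 8 N.
- key: Bare aluminium gas-cylinder key, 138 mm long, 10 mm thick, 0.10 to 0.21 kg, lying flat. Origin on its underside; x along it towards the eye, z out of the upper face. Closed eye of 10 mm round bar, x 13 to 67 mm, 52 mm wide; opening x 23 to 57, 32 mm wide. Straight shank 24 mm wide, x -35 to 13. Square socket head 36 mm, x -71 to -35. Balances near x = 0.
- eye_bar (a point): Middle of the eye's end bar (the 10 mm round bar farthest from the socket head), on its centre line: 62 mm along the key's x, 5 mm above its underside; same axes as the key.
- swab_box: Bystander: cardboard box 58 x 98 x 48 mm; origin at the centre of its underside.
- needle_box: Bystander: cardboard box 52 x 78 x 40 mm; origin at the centre of its underside.
- plaster_box: Bystander: cardboard box 45 x 70 x 32 mm; origin at the centre of its underside.
- oximeter: Bystander: finger oximeter 60 x 33 x 33 mm; origin at the centre of its underside.

How it is judged (in metres and radians):
On the way:
1. the key pushes the gate open (value of joint gate above 0.3 rad and contact force between key and stand above 0.5 N and contact force between the fingers and stand below 0.5 N), for 0.05 s.
At the end, for the whole second after the job is handed in: The released key hangs still on the stand within 0.35 rad of upright, eye up; the eye bar's middle is inside the hook (stand frame: x -64 to -48, y within 15, z 150 to 250 mm); gate shut (below 0.08 rad); speed below 0.05 m/s and 0.5 rad/s (x of eye_bar in the frame of stand between -0.064 and -0.048 m and y of eye_bar in the frame of stand between -0.015 and 0.015 m and z of eye_bar in the frame of stand between 0.15 and 0.25 m and angle between key's own x axis and vertical below 0.35 rad and value of joint gate below 0.08 rad and contact force between key and stand above 0.3 N and contact force between the fingers and key below 0.1 N and linear speed of key below 0.05 m/s and angular speed of key below 0.5 rad/s); the robot touches nothing.
It fails at once if a bystander (box or oximeter) is moved more than 20 mm (distance of any of swab_box, needle_box, plaster_box, oximeter from where it was at the start of the episode above 0.02 m).
It fails at once if the stand or hook is pushed with more than 40 N (contact force between anything else and stand above 40 N).
It also fails if it takes over 64 s, if anything falls off the work surface, if the arm or the gripper's body presses on something with over 40 N, if the wrist force passes 120 N, or if a joint passes its speed limit or range.

## Working session

There is one attempt and no reset: what is moved stays moved. The work goes in short steps, Python scripts to look and compute and a shell command to move; the robot and the scene stay as the last step left them, time stands still between calls to the robot, and variables do not carry over. Pictures are saved under pics/ and viewed, at most 10 in all, crops included, and the job is handed in when it is done.

```bash
ls; mkdir -p pics; python3 - <<'E'
from workcell import env
import cv2,numpy as np
for n in("side","top"):
    cv2.imwrite(f"pics/{n}0.png",env.grab_frame(n)); m=env.camera_model(n); print(n,{k:(np.round(v,3).tolist()) for k,v in m.items()})
print(env.state())
E
```

```text
drive.py
pics
workcell.py
side {'fx': 432.348, 'fy': 432.348, 'cx': 252.844, 'cy': 198.481, 'T': [[0.903, 0.255, -0.346, 54.605], [-0.429, 0.562, -0.707, -1032.216], [0.014, 0.787, 0.617, 1039.938], [0.0, 0.0, 0.0, 1.0]]}
top {'fx': 402.59, 'fy': 402.59, 'cx': 250.745, 'cy': 190.125, 'T': [[0.012, 0.983, -0.183, 315.261], [-1.0, 0.013, 0.002, 10.461], [0.004, 0.183, 0.983, 1227.518], [0.0, 0.0, 0.0, 1.0]]}
{'time_s': 0.1, 'qpos': array([-6.44009671e+01,  1.83474231e+01,  8.96967738e+01, -3.22473048e-04,
        7.20436026e+01, -1.14598060e+00]), 'qvel': array([ 0.04279951, -0.08006483, -0.25240583,  0.04756281,  0.04429887,
       -0.04920933]), 'effort': array([-1.89440698e-04, -4.13331985e+01, -2.32509881e+01,  7.28798518e-02,
        4.21507191e-02, -4.05427636e-05]), 'ee_pos': array([ 258.57534408, -513.09988868,  213.22781592]), 'ee_rot': array([-1.79912212e+02, -1.44942125e-03,  2.67451120e+01]), 'force': array([-0.04864277, -0.03180538,  0.13901997]), 'torque': array([ 0.04990833, -0.02888917, -0.02088588]), 'gripper_force': 0.0, 'gripper_width': 90.92438036483162}
```

View pics/side0.png

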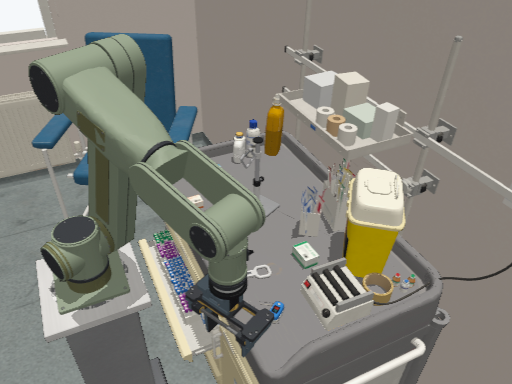

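View pics/top0.png

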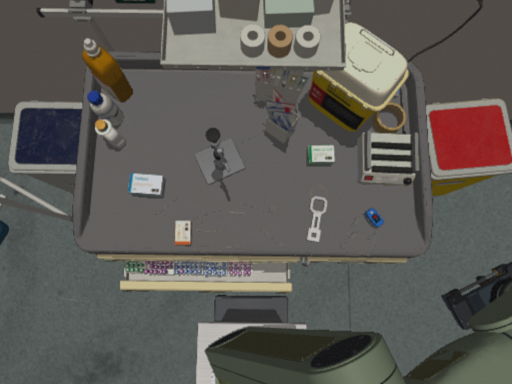

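```bash
python3 - <<'E'
import cv2,numpy as np
t=cv2.imread("pics/top0.png");s=cv2.imread("pics/side0.png")
a=cv2.resize(t[110:210,180:270],None,fx=5,fy=5,interpolation=2)   # 450x500
b=cv2.resize(s[125:225,210:280],None,fx=5,fy=5,interpolation=2) # 350x500
cv2.imwrite("pics/c1.png",np.hstack([a,b]))
a=cv2.resize(t[180:260,290:400],None,fx=4,fy=4,interpolation=2) # 440x320
b=cv2.resize(s[235:335,220:310],None,fx=4,fy=4,interpolation=2)[:320]
cv2.imwrite("pics/c2.png",np.hstack([a,b]))
E
```

```text
(no output)
```

View pics/c1.png

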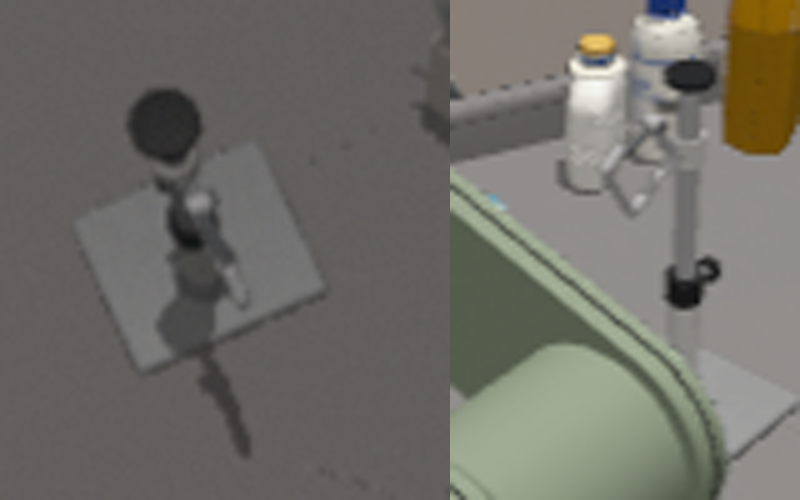

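View pics/c2.png

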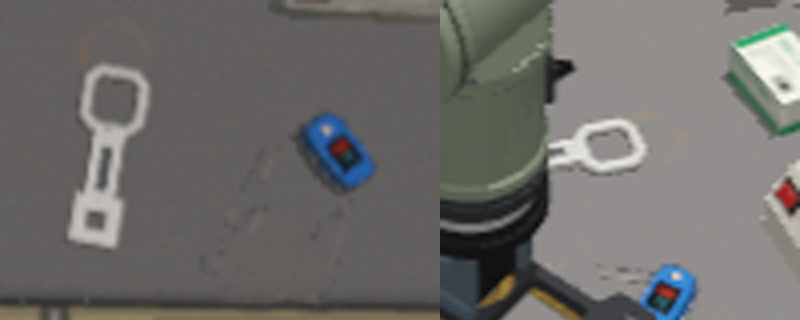

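```bash
cat > h.py <<'E'
from workcell import env
import cv2,numpy as np
from scipy.spatial.transform import Rotation as R
def ray(n,px):
    m=env.camera_model(n);T=np.array(m["T"])
    px=np.atleast_2d(px).astype(float)
    d=np.c_[(px[:,0]-m["cx"])/m["fx"],-(px[:,1]-m["cy"])/m["fy"],-np.ones(len(px))]@T[:3,:3].T
    return T[:3,3],d
def plane(n,px,z):
    o,d=ray(n,px); return o+d*((z-o[2])/d[:,2])[:,None]
def tri(p1,p2):
    (o,a),(q,b)=ray("top",p1),ray("side",p2); a=a[0];b=b[0]
    s=np.linalg.lstsq(np.c_[a,-b],q-o,rcond=None)[0]
    A=o+s[0]*a;B=q+s[1]*b; return (A+B)/2,np.linalg.norm(A-B)
def big(mask):
    c,_=cv2.findContours(mask.astype(np.uint8),cv2.RETR_EXTERNAL,cv2.CHAIN_APPROX_NONE); return max(c,key=cv2.contourArea)
E
python3 - <<'E'
from h import *
np.set_printoptions(precision=1,suppress=True)
t=cv2.imread("pics/top0.png");s=cv2.imread("pics/side0.png")
g=cv2.cvtColor(t,6)
# key
m=np.zeros_like(g);m[185:250,300:335]=g[185:250,300:335]>125
c=big(m); w=plane("top",c[:,0,:],8); r=cv2.minAreaRect(w[:,:2].astype(np.float32)); print("key",r, cv2.boxPoints(r))
eye=w[w[:,0]>w[:,0].max()-40].mean(0);print(w[:,0].min(),w[:,0].max())
# foot
corn=np.array([[75,225],[252,143],[325,290],[145,372]])/5+[180,110]-0.4
F=plane("top",corn,12);print("foot",F,F.mean(0),[np.linalg.norm(F[i]-F[(i+1)%4]) for i in range(4)])
for i,j in((0,3),(1,2),(3,2),(0,1)): print(np.degrees(np.arctan2(*(F[i]-F[j])[1::-1])))
# cap
m=np.zeros_like(g);m[120:145,200:225]=g[120:145,200:225]<50
ct=big(m);print("cap top",cv2.minEnclosingCircle(ct),cv2.boundingRect(ct))
gs=cv2.cvtColor(s,6);m=np.zeros_like(g);m[134:146,250:268]=gs[134:146,250:268]<60
cs=big(m);print("cap side",cv2.boundingRect(cs),gs[134:148,250:268])
E
```

```text
key ((458.0506286621094, -194.1012420654297), (49.75281524658203, 138.4934539794922), 83.8840560913086) [[ 386.5 -211.5]
 [ 524.3 -226.2]
 [ 529.6 -176.7]
 [ 391.8 -162. ]]
389.1482287756596 526.8684163022992
foot [[652.2 184.9  12. ]
 [707.   75.6  12. ]
 [612.6  28.3  12. ]
 [559.2 138.3  12. ]] [632.7 106.8  12. ] [np.float64(122.26541696686064), np.float64(105.66476751743734), np.float64(122.28862091100473), np.float64(104.0159513011032)]
26.632353495653046
26.639277941103103
115.8835142574673
116.65605811853146
cap top ((212.5, 135.0), 7.159010887145996) (206, 128, 14, 15)
cap side (253, 137, 10, 7) [[170 173 174 179 182 180 179 177 168 154 142 141 140 142 137 104  76  76]
 [156 155 163 166 169 160 162 161 155 150 134 126 111 113 121  99  75  76]
 [150 151 153 155 157 157 156 143 108 132 127 112 108 105 109  90  73  76]
 [108 110 110 109  95  63  43  42  43  43  52  73  88  91 110  96  76  76]
 [148 143 126  79  43  42  42  42  43  42  42  43  60  85 108  92  75  77]
 [158 159 116  55  43  44  43  44  43  43  44  43  42  80 108  94  74  76]
 [157 159 127  68  43  44  43  43  43  43  43  43  36  78  95  84  74  76]
 [150 158 127  65  30  38  41  40  42  43  38  35  39  79  91  83  75  77]
 [147 160 160 128  69  30  25  26  27  26  27  36  79  91  95  83  75  77]
 [148 153 157 162 164 130  81  56  63  67  72  86  91  91  93  82  75  77]
 [128 126 138 151 155 129 108 110 110 103  93  91  91  92  86  77  75  76]
 [127  99  87  94  97  96 105 111 110 102  94  92 110 118  97  77  75  77]
 [141 108  80  73  71  86 103 110 110 110 133 142 142 142 111  78  76  76]
 [152 130 111 106 108 102 106 110 110 111 133 142 142 142 107  73  75  76]]
```

```bash
python3 - <<'E'
from h import *
np.set_printoptions(precision=1,suppress=True)
for p in([212.7,134.5],):
  for q in([258.1,139.3],[258.1,140]): print(tri(p,q))
# nose tip (top crop bright (238,300)?, pivot (200,203))
for z in(230,260,290,315): print(z,plane("top",[[212.7,134.5]],z), plane("top",[[180+238/5-.4,110+300/5-.4]],z-28))
s=cv2.imread("pics/side0.png")
E
```

```text
(array([624.1, 102. , 298.2]), np.float64(1.1829087898198825))
(array([624.7, 102.4, 295.2]), np.float64(0.4867389536809665))
230 [[646.1 108.9 230. ]] [[560.1  70.9 202. ]]
260 [[636.2 105.9 260. ]] [[552.9  69.1 232. ]]
290 [[626.2 103.  290. ]] [[545.8  67.4 262. ]]
315 [[617.9 100.5 315. ]] [[539.8  65.9 287. ]]
```

```bash
cat >> h.py <<'E'
def delta(p,r):
    s=env.state();A=R.from_euler("xyz",s["ee_rot"],degrees=True);B=R.from_euler("xyz",r,degrees=True)
    print("t",round(s["time_s"],1),"pos",np.round(s["ee_pos"],1),"rot",np.round(s["ee_rot"],1),"F",np.round(s["force"],1))
    print("d",np.round(A.inv().apply(np.array(p)-s["ee_pos"]),1),"rv",np.round((A.inv()*B).as_rotvec(degrees=True),1))
E
python3 -c "
from h import *
delta([624.5,102.2,330],[180,0,26.5])"; python3 drive.py '0 0 -40 0 0 0;0 0 -40 0 0 0;0 0 -37 0 0 0' 0 20
```

```text
t 0.1 pos [ 258.6 -513.1  213.2] rot [-179.9   -0.    26.7] F [-0.  -0.   0.1]
d [ 603.7 -385.  -116.2] rv [-0.1 -0.   0.2]
time_s: 0.4
ee_pos: [258.7, -513.2, 332.1]
ee_rot: [-180.0, -0.0, 26.7]
force: [0.1, 0.1, 0.6]
gripper_width: 69.8
gripper_force: 0.0
```

```bash
python3 drive.py '40 -25.7 0 0 0 0;40 -25.7 0 0 0 0;40 -25.7 0 0 0 0;40 -25.7 0 0 0 0;40 -25.7 0 0 0 0;40 -25.7 0 0 0 0;40 -25.7 0 0 0 0;40 -25.7 0 0 0 0'; python3 drive.py '40 -25.7 0 0 0 0;40 -25.7 0 0 0 0;40 -25.7 0 0 0 0;40 -25.7 0 0 0 0;40 -25.7 0 0 0 0;40 -25.7 0 0 0 0;40 -25.7 0 0 0 0;0 0 0 0 0 0';  python3 -c "
from h import *
delta([624.5,102.2,310],[180,0,26.5])"
```

```text
time_s: 1.2
ee_pos: [452.4, -184.0, 330.7]
ee_rot: [-180.0, 0.0, 26.7]
force: [0.6, -0.1, 0.5]
gripper_width: 6.2
gripper_force: 0.0
time_s: 2.0
ee_pos: [622.9, 105.8, 328.5]
ee_rot: [-179.9, 0.1, 27.1]
force: [-0.4, -0.1, 0.2]
gripper_width: 0.5
gripper_force: 0.0
t 2.0 pos [622.9 105.8 328.5] rot [-1.799e+02  1.000e-01  2.710e+01] F [-0.4 -0.1  0.2]
d [-0.2  4.  18.4] rv [-0.1  0.1  0.6]
```

```bash
python3 drive.py '0 4 9 0 0 -0.5;0 0 9 0 0 0;0 0 0 0 0 0;0 0 0 0 0 0'; python3 drive.py '0 0 1 0 0 0;0 0 1 0 0 0;0 0 1 0 0 0;0 0 1 0 0 0;0 0 1 0 0 0;0 0 1 0 0 0;0 0 0 0 0 0'
```

```text
time_s: 2.4
ee_pos: [622.3, 95.9, 312.9]
ee_rot: [-180.0, 0.0, 27.1]
force: [-0.8, 0.2, 0.5]
gripper_width: 0.5
gripper_force: 0.0
time_s: 3.1
ee_pos: [622.8, 97.3, 306.7]
ee_rot: [-180.0, 0.0, 27.3]
force: [-0.4, 0.7, -0.1]
gripper_width: 0.0
gripper_force: 0.0
```

```bash
python3 drive.py '0 0 1 0 0 0;0 0 1 0 0 0;0 0 1 0 0 0;0 0 0 0 0 0'
```

```text
time_s: 3.5
ee_pos: [622.8, 97.2, 303.7]
ee_rot: [180.0, 0.0, 27.2]
force: [-0.3, 0.4, -0.4]
gripper_width: 0.4
gripper_force: 0.0
```

```bash
python3 drive.py '3.8 -3.7 0 0 0 -0.5;0 0 1 0 0 0;0 0 1 0 0 0;0 0 1 0 0 0;0 0 0 0 0 0'
```

```text
time_s: 4.0
ee_pos: [624.5, 102.2, 300.7]
ee_rot: [180.0, 0.0, 27.7]
force: [-0.2, -0.2, 1.2]
gripper_width: 0.3
gripper_force: 0.0
```

```bash
python3 drive.py '0 0 1 0 0 0;0 0 1 0 0 0;0 0 0 0 0 0'
```

```text
time_s: 4.3
ee_pos: [624.6, 102.2, 300.0]
ee_rot: [180.0, -0.1, 27.7]
force: [-0.8, -0.9, 3.9]
gripper_width: 0.6
gripper_force: 2.4
```

```bash
python3 drive.py '0 0 1 0 0 0;0 0 1 0 0 0;0 0 0 0 0 0'
```

```text
time_s: 4.6
ee_pos: [624.7, 102.2, 300.0]
ee_rot: [179.9, -0.2, 27.7]
force: [-2.6, -1.0, 11.2]
gripper_width: 0.3
gripper_force: 5.8
```

```bash
python3 drive.py '0 0 -15 0 0 0;0 0 -20 0 0 0;0 0 0 0 0 0' 70 20;  python3 -c "
from h import *
print(plane('top',[[212.7,134.5]],300),plane('side',[[258.1,139.3]],300))
delta([457,-194,50],[180,0,-6.1])"
```

```text
time_s: 4.9
ee_pos: [625.6, 102.4, 334.4]
ee_rot: [179.9, -0.3, 27.7]
force: [-0.1, 0.0, 0.6]
gripper_width: 21.7
gripper_force: 0.0
[[622.89425227 101.98387247 300.        ]] [[623.36887045  99.32352343 300.        ]]
t 4.9 pos [625.6 102.4 334.4] rot [179.9  -0.3  27.7] F [-0.1  0.   0.6]
d [-288.6  183.3  283.3] rv [ 0.  -0.3 33.8]
```

```bash
python3 drive.py '-36 23 0 0 0 0;-36 23 0 0 0 0;-36 23 0 0 0 0;-36 23 10 0 0 0;-36 23 25 0 0 0;-36 23 25 0 0 0;-36 23 25 0 0 0;-36 22 25 0 0 0'; python3 drive.py '0 0 40 0 0 8.4;0 0 40 0 0 8.5;0 0 40 0 0 8.5;0 0 40 0 0 8.4;0 0 0 0 0 0;0 0 0 0 0 0;0 0 0 0 0 0';  python3 -c "
from h import *
delta([457,-194,2],[180,0,-6.1])"
```

```text
time_s: 5.7
ee_pos: [453.2, -194.9, 220.0]
ee_rot: [-180.0, 0.0, 27.8]
force: [-0.3, -0.7, -0.0]
gripper_width: 70.1
gripper_force: 0.0
time_s: 6.4
ee_pos: [456.3, -194.4, 63.7]
ee_rot: [179.9, -0.2, -5.9]
force: [0.2, -0.2, -0.1]
gripper_width: 69.9
gripper_force: 0.0
t 6.4 pos [ 456.3 -194.4   63.7] rot [179.9  -0.2  -5.9] F [ 0.2 -0.2 -0.1]
d [ 0.4 -0.5 61.7] rv [ 0.1 -0.2  0.2]
```

```bash
python3 drive.py '0 0 30 0 0 0;0 0 20 0 0 0;0 0 8 0 0 0;0 0 3.2 0 0 0;0 0 0 0 0 0;0 0 0 0 0 0'; python3 drive.py '0 0 0 0 0 0;0 0 0 0 0 0;0 0 0 0 0 0;0 0 0 0 0 0;0 0 0 0 0 0;0 0 0 0 0 0;0 0 0 0 0 0;0 0 0 0 0 0' 0 60
```

```text
time_s: 7.0
ee_pos: [455.9, -194.2, 1.9]
ee_rot: [180.0, -0.1, -6.0]
force: [1.7, 0.2, -0.8]
gripper_width: 70.1
gripper_force: 0.0
time_s: 7.8
ee_pos: [454.8, -193.7, 0.7]
ee_rot: [-180.0, 0.0, -6.1]
force: [0.4, 0.9, 1.6]
gripper_width: 23.4
gripper_force: 60.0
```

```bash
python3 drive.py '0 0 -20 0 0 0;0 0 -40 0 0 0;0 0 -40 0 0 0;0 0 -40 0 0 0;0 0 0 0 0 0;0 0 0 0 0 0;0 0 0 0 0 0'; python3 - <<'E'
from h import *
np.set_printoptions(precision=1,suppress=True)
t=env.grab_frame("top");cv2.imwrite("pics/top1.png",t);s=env.grab_frame("side");cv2.imwrite("pics/side1.png",s)
a=cv2.resize(t[150:260,260:360],None,fx=4,fy=4);b=cv2.resize(s[180:290,220:320],None,fx=4,fy=4);cv2.imwrite("pics/c3.png",np.hstack([a,b]))
delta([0,0,0],[180,0,0])
E
```

```text
time_s: 8.5
ee_pos: [453.6, -193.3, 139.1]
ee_rot: [-179.9, 0.2, -6.1]
force: [-0.8, -0.1, -1.9]
gripper_width: 23.4
gripper_force: 60.0
t 8.6 pos [ 453.7 -193.3  138.9] rot [-179.9    0.2   -6.1] F [-0.1  0.3 -1.6]
d [-471.  -144.2  140.9] rv [-0.1  0.2 -6.1]
```

View pics/c3.png

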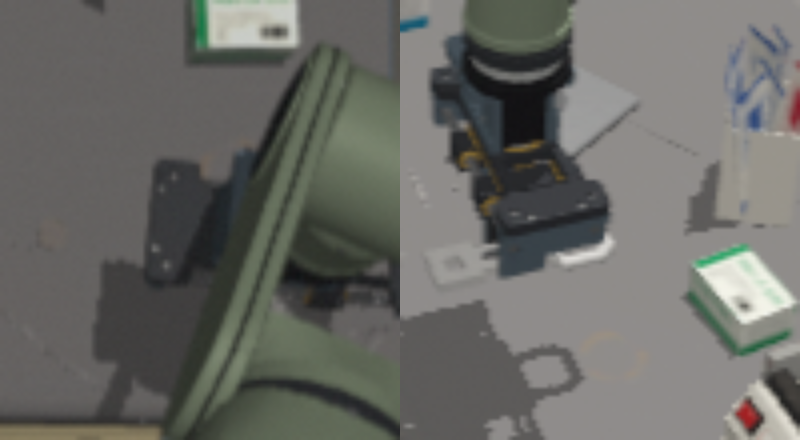

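```bash
cat >> h.py <<'E'
YAW=26.4;S=np.array([623,101,0.]);H=70.1;BX,BZ=67.2,-4.3
RS=R.from_euler("z",YAW,degrees=True)
d_=np.array([.5,0,-.8660254]);e_=np.array([.8660254,0,.5])
RT=RS*R.from_matrix(np.c_[e_,[0,-1,0],d_])
def goal(u,v):  # bar at u past the nose along peg, v from the peg axis
    bar=np.array([-75,0,202+H])+(v-16)*e_+u*d_
    return S+RS.apply(bar)-RT.apply([BX,0,BZ]),RT.as_euler("xyz",degrees=True)
def barpos():
    s=env.state();A=R.from_euler("xyz",s["ee_rot"],degrees=True)
    b=RS.inv().apply(s["ee_pos"]+A.apply([BX,0,BZ])-S)-np.array([-75,0,202+H])
    print("bar u %.1f v %.1f y %.1f"%(b@d_,b@e_+16,b[1]))
E
python3 - <<'E'
from h import *
m=env.camera_model("side");T=np.array(m["T"]);q=T[:3,:3].T@(np.array([525.3,-201,143])-T[:3,3]);print(m["cx"]+m["fx"]*q[0]/-q[2],m["cy"]-m["fy"]*q[1]/-q[2])
for u,v in((-60,29),(23.5,29),(23.5,9)):print(goal(u,v))
delta(*goal(-60,29));barpos()
E
```

```text
271.37596752573836 237.7536579240254
(array([488.83261012,  34.39872927, 293.23761471]), array([180.        , -30.00000006,  26.4       ]))
(array([526.22857611,  52.962248  , 220.92449381]), array([180.        , -30.00000006,  26.4       ]))
(array([510.71439341,  45.26094082, 210.92449381]), array([180.        , -30.00000006,  26.4       ]))
t 8.6 pos [ 453.7 -193.3  138.9] rot [-179.9    0.2   -6.1] F [-0.1  0.3 -1.6]
d [  10.3 -230.3 -154.1] rv [  8.4  29.4 -31.7]
bar u 36.4 v -179.1 y -224.4
```

```bash
python3 drive.py '-8 -38 -26 0 0 0;-8 -38 -26 0 0 0;-8 -38 -26 0 0 0;-8 -38 -26 0 0 0;-8 -38 -26 0 0 0;-8 -38 -26 0 0 0'; python3 drive.py '0 0 0 1.4 4.9 -5.3;0 0 0 1.4 4.9 -5.3;0 0 0 1.4 4.9 -5.3;0 0 0 1.4 4.9 -5.3;0 0 0 1.4 4.9 -5.3;0 0 0 1.4 4.9 -5.3;0 0 0 0 0 0;0 0 0 0 0 0'; python3 -c "
from h import *
delta(*goal(-40,29));barpos()"
```

```text
time_s: 9.2
ee_pos: [430.3, 39.4, 296.5]
ee_rot: [180.0, 0.1, -6.1]
force: [0.5, 0.5, -1.6]
gripper_width: 23.2
gripper_force: 60.0
time_s: 10.0
ee_pos: [430.8, 37.7, 295.8]
ee_rot: [-179.9, -29.6, 25.8]
force: [1.3, 0.3, -2.3]
gripper_width: 23.8
gripper_force: 60.0
t 10.0 pos [430.8  37.7 295.8] rot [-179.9  -29.6   25.8] F [ 1.3  0.3 -2.3]
d [43.1 28.2 47.3] rv [ 0.2  0.4 -0.5]
bar u -87.0 v -13.5 y 28.2
```

```bash
python3 drive.py '0 28 0 0 0.4 -0.5;43 0 0 0 0 0;0 0 25 0 0 0;0 0 22 0 0 0;0 0 0 0 0 0;0 0 0 0 0 0;0 0 0 0 0 0';python3 - <<'E'
from h import *
delta(*goal(-40,29));barpos()
t=env.grab_frame("top");cv2.imwrite("pics/top2.png",t);s=env.grab_frame("side");cv2.imwrite("pics/side2.png",s)
a=cv2.resize(t[110:210,180:260],None,fx=5,fy=5,interpolation=2);b=cv2.resize(s[120:220,205:285],None,fx=5,fy=5,interpolation=2);cv2.imwrite("pics/c4.png",np.hstack([a,b]))
E
```

```text
time_s: 10.7
ee_pos: [498.4, 40.2, 278.8]
ee_rot: [179.6, -30.3, 26.7]
force: [-0.2, 0.4, -1.9]
gripper_width: 23.5
gripper_force: 60.0
t 10.7 pos [498.4  40.2 278.8] rot [179.6 -30.3  26.7] F [-0.2  0.4 -1.9]
d [-2.5  0.9  1.9] rv [ 0.2 -0.3  0.3]
bar u -42.2 v 31.4 y 1.3
```

View pics/c4.png

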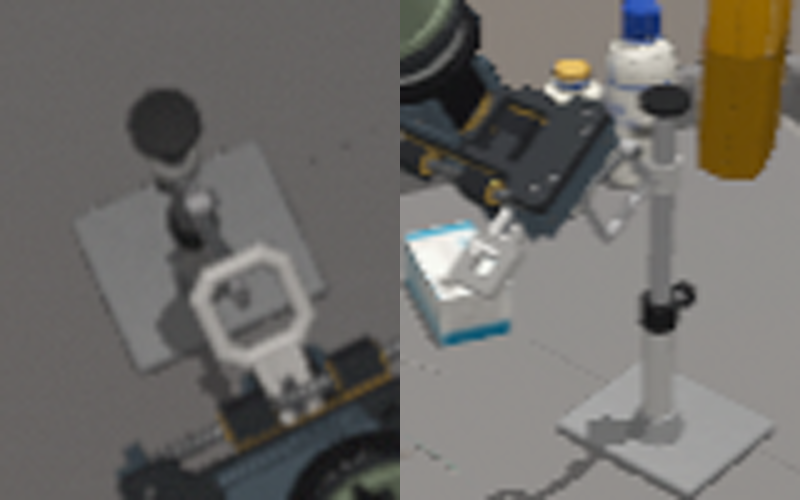

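```bash
cat >> h.py <<'E'
def proj(n,P):
    m=env.camera_model(n);T=np.array(m["T"]);q=T[:3,:3].T@(np.array(P)-T[:3,3]);return np.array([m["cx"]+m["fx"]*q[0]/-q[2],m["cy"]-m["fy"]*q[1]/-q[2]])
def st(x,y,z): return S+RS.apply([x,y,z+H])
E
python3 - <<'E'
from h import *
s=env.state();A=R.from_euler("xyz",s["ee_rot"],degrees=True);f=lambda x,y=0:s["ee_pos"]+A.apply([x-62+BX,y,BZ])
P={"cap":st(0,0,230),"pivot":st(-38,0,206),"nose":st(-75,0,202),"shoulder":st(-88,0,194),"root":st(-60,0,145),"bar":f(62),"eyeend":f(67),"inner":f(57),"holeback":f(23),"eL":f(40,26),"eR":f(40,-26),"headend":f(-71),"foot":S+[0,0,12]}
for k,v in P.items(): print(k,"top",np.round((proj("top",v)-[180,110])*5+2),"side",np.round((proj("side",v)-[205,120])*5+2)+[400,0])
E
```

```text
cap top [168. 124.] side [666.  97.]
pivot top [204. 207.] side [630. 151.]
nose top [237. 275.] side [596. 179.]
shoulder top [249. 302.] side [583. 198.]
root top [230. 277.] side [609. 241.]
bar top [237. 268.] side [586. 125.]
eyeend top [232. 259.] side [590. 119.]
inner top [241. 277.] side [582. 131.]
holeback top [269. 341.] side [553. 173.]
eL top [305. 286.] side [599. 165.]
eR top [205. 333.] side [537. 139.]
headend top [345. 507.] side [472. 290.]
foot top [208. 272.] side [658. 430.]
```

```bash
cat > kp.py <<'E'
from h import *
import sys
def keyplane(img,roi,thr):
    s=env.state();A=R.from_euler("xyz",s["ee_rot"],degrees=True);n=A.apply([0,0,1]);b=s["ee_pos"]+A.apply([BX,0,BZ-5])
    g=cv2.cvtColor(img,6);x0,y0,x1,y1=roi;m=np.zeros_like(g);m[y0:y1,x0:x1]=g[y0:y1,x0:x1]>thr
    m=m.astype(np.uint8)
    c,hi=cv2.findContours(m,cv2.RETR_CCOMP,cv2.CHAIN_APPROX_NONE)
    for k,q in enumerate(c):
        if len(q)<15: continue
        o,d=ray("top",q[:,0,:]);P=o+d*((((b-o)@n)/(d@n))[:,None])
        K=A.inv().apply(P-b)[:,:2]+[62,0]
        r=cv2.minAreaRect(K.astype(np.float32))
        print(k,"hole" if hi[0][k][3]>=0 else "outer",len(q),"area mm2 %.0f"%cv2.contourArea(K.astype(np.float32)),"rect",np.round(r[0],1),np.round(r[1],1),round(r[2],1),"range",K.min(0).round(1),K.max(0).round(1))
        if hi[0][k][3]<0:
            for lo in range(15,75,6):
                w=K[(K[:,0]>lo-3)&(K[:,0]<lo+3)];
                if len(w):print(lo,w[:,1].min().round(1),w[:,1].max().round(1))
if __name__=="__main__":
    keyplane(cv2.imread("pics/top2.png"),(214,155,246,190),120)
E
python3 kp.py
```

```text
3 outer 89 area mm2 2646 rect [35.1  3.4] [57.  72.5] 83.9 range [ -1.  -25.6] [72.7 31.4]
15 -15.0 10.4
21 -20.4 18.6
27 -23.7 23.6
33 -24.8 23.3
39 -25.1 31.4
45 -25.3 30.2
51 -25.4 25.7
57 -25.6 26.4
63 -21.5 24.2
69 -16.5 16.6
4 hole 68 area mm2 1128 rect [43.6 -0.7] [38.5 38.2] 88.6 range [ 24.2 -19.8] [62.9 18.3]
```

```bash
python3 - <<'E'
from h import *
s=env.state();A2=R.from_euler("xyz",s["ee_rot"],degrees=True)
A1=R.from_euler("xyz",[-179.9,.2,-6.1],degrees=True)
def ov(img,cam,pos,A,roi,f):
    x0,y0,x1,y1=roi;c=cv2.resize(img[y0:y1,x0:x1],None,fx=f,fy=f,interpolation=2)
    for z in(BZ-5,BZ+5):
      for poly in([(67,-13),(67,13),(55,26),(25,26),(13,12),(-35,12),(-35,18),(-71,18),(-71,-18),(-35,-18),(-35,-12),(13,-12),(25,-26),(55,-26)],):
        p=np.array([(proj(cam,pos+A.apply([x+BX-62,y,z]))-[x0,y0]+.5)*f for x,y in poly]).astype(np.int32)
        cv2.polylines(c,[p],True,(0,0,255) if z<BZ else (0,255,0),1)
    return c
a=ov(cv2.imread("pics/side1.png"),"side",np.array([453.7,-193.3,138.9]),A1,(220,215,290,265),5)
t2=cv2.imread("pics/top2.png");b=ov(t2,"top",s["ee_pos"],A2,(205,130,275,210),6)
x0,y0=205,130
for k in([0,230],[-38,206],[-75,202],[-88,194],[-60,145],[-57,158]):
    q=((proj("top",st(k[0],0,k[1]))-[x0,y0]+.5)*6).astype(int);cv2.drawMarker(b,tuple(q.tolist()),(255,255,0),0,8)
H_=max(a.shape[0],b.shape[0]);a=cv2.copyMakeBorder(a,0,H_-a.shape[0],0,0,0)
cv2.imwrite("pics/ov.png",np.hstack([a,b]))
E
```

```text
(no output)
```

View pics/ov.png

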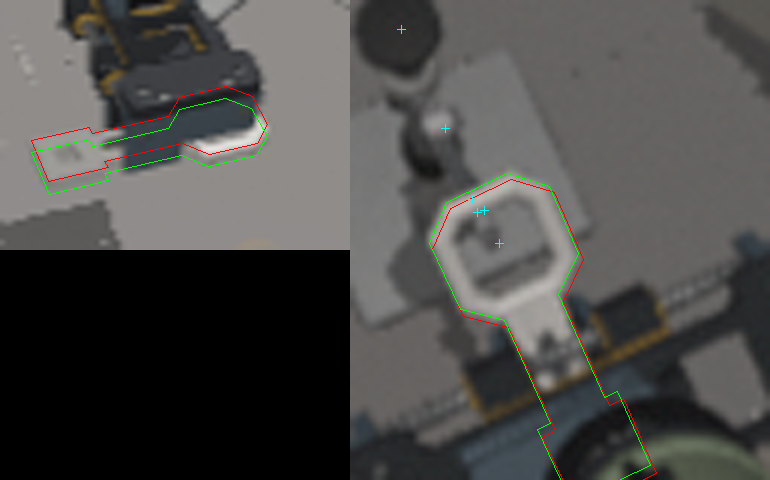

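```bash
python3 drive.py '-2 1 8 0 -0.3 0.3;0 0 8 0 0 0;0 0 8 0 0 0;0 0 8 0 0 0;0 0 3 0 0 0;0 0 0 0 0 0;0 0 0 0 0 0';python3 -c "
from h import *
delta(*goal(-5,29.5));barpos()"
```

```text
time_s: 11.5
ee_pos: [512.6, 46.1, 246.3]
ee_rot: [179.9, -29.9, 26.3]
force: [-0.4, -0.1, -1.0]
gripper_width: 23.0
gripper_force: 60.0
t 11.5 pos [512.6  46.1 246.3] rot [179.9 -29.9  26.3] F [-0.4 -0.1 -1. ]
d [ 1.  -0.1  1.1] rv [ 0.2  0.1 -0. ]
bar u -6.0 v 28.5 y -0.1
```

```bash
python3 drive.py '1 0 2 0 0 0;0 0 2 0 0 0;0 0 2 0 0 0;0 0 2 0 0 0;0 0 2 0 0 0;0 0 0 0 0 0;0 0 0 0 0 0';python3 -c "
from h import *
delta(*goal(-5,29.5));barpos()"
```

```text
time_s: 12.2
ee_pos: [517.9, 48.7, 238.6]
ee_rot: [179.8, -29.9, 26.4]
force: [-2.5, -1.2, 0.9]
gripper_width: 23.3
gripper_force: 60.0
t 12.2 pos [517.9  48.7 238.6] rot [179.8 -29.9  26.4] F [-2.5 -1.2  0.9]
d [-0.2 -0.1 -8.5] rv [ 0.2  0.1 -0. ]
bar u 3.6 v 29.7 y -0.2
```

```bash
python3 drive.py '0 0 2 0 0 0;0 0 2 0 0 0;0 0 2 0 0 0;0 0 2 0 0 0;0 0 0 0 0 0;0 0 0 0 0 0';python3 -c "
from h import *
barpos()"; python3 drive.py '0 0 2 0 0 0;0 0 2 0 0 0;0 0 2 0 0 0;0 0 2 0 0 0;0 0 0 0 0 0;0 0 0 0 0 0';python3 - <<'E'
from h import *
barpos()
t=env.grab_frame("top");cv2.imwrite("pics/top3.png",t);s=env.grab_frame("side");cv2.imwrite("pics/side3.png",s)
a=cv2.resize(t[110:210,180:260],None,fx=5,fy=5,interpolation=2);b=cv2.resize(s[120:220,205:285],None,fx=5,fy=5,interpolation=2);cv2.imwrite("pics/c5.png",np.hstack([a,b]))
E
```

```text
time_s: 12.8
ee_pos: [520.8, 50.2, 230.5]
ee_rot: [179.9, -29.8, 26.3]
force: [-4.4, -2.6, 1.1]
gripper_width: 23.6
gripper_force: 60.0
bar u 12.4 v 28.6 y -0.1
time_s: 13.4
ee_pos: [525.1, 52.2, 224.5]
ee_rot: [179.9, -29.9, 26.3]
force: [-3.6, -1.3, 3.1]
gripper_width: 23.7
gripper_force: 60.0
bar u 19.8 v 29.6 y -0.2
```

View pics/c5.png

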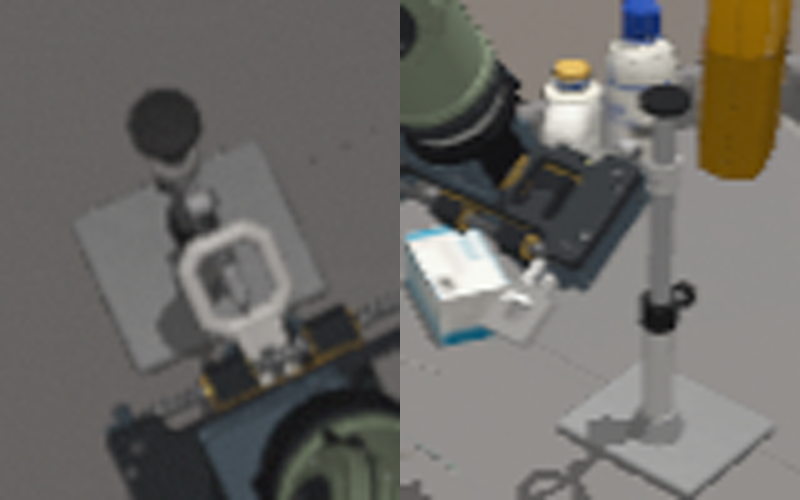

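```bash
sed -i 's#pics/top2.png"),(214,155,246,190)#pics/top3.png"),(212,150,242,185)#' kp.py; python3 kp.py|grep -v "^[0-9]* -*[0-9.]* [0-9.]*$"; python3 drive.py '0 0 2 0 0 0;0 0 2 0 0 0;0 0 0 0 0 0;0 0 0 0 0 0';python3 -c "
from h import *
barpos()"
```

```text
9 outer 73 area mm2 2578 rect [35.9  0.7] [51.3 69.2] 87.1 range [  1.1 -25.2] [70.9 26.5]
10 hole 50 area mm2 1218 rect [42.6 -0.7] [37.7 40.2] 88.1 range [ 22.4 -19.7] [62.8 18.1]
time_s: 13.9
ee_pos: [527.1, 52.9, 221.2]
ee_rot: [179.8, -29.9, 26.3]
force: [-3.9, -2.5, 4.5]
gripper_width: 23.5
gripper_force: 60.0
bar u 23.7 v 29.8 y -0.5
```

```bash
python3 drive.py '-2 0 0 0 0 0;-2 0 0 0 0 0;-2 0 0 0 0 0;-2 0 0 0 0 0;-2 0 0 0 0 0;-2 0 0 0 0 0;0 0 0 0 0 0';python3 -c "
from h import *
barpos()"; python3 drive.py '-2 0 0 0 0 0;-2 0 0 0 0 0;-1 0 0 0 0 0;-1 0 0 0 0 0;0 0 0 0 0 0;0 0 0 0 0 0';python3 -c "
from h import *
barpos()"
```

```text
time_s: 14.6
ee_pos: [515.7, 48.3, 213.2]
ee_rot: [180.0, -29.7, 26.3]
force: [-4.2, -3.0, -1.4]
gripper_width: 23.6
gripper_force: 60.0
bar u 24.8 v 15.2 y 0.4
time_s: 15.2
ee_pos: [512.9, 46.2, 211.9]
ee_rot: [179.9, -29.9, 26.3]
force: [0.1, 0.2, -1.8]
gripper_width: 23.6
gripper_force: 60.0
bar u 23.9 v 11.5 y -0.2
```

```bash
python3 drive.py '-1 0 0 0 0 0;-1 0 0 0 0 0;-1 0 0 0 0 0;0 0 0 0 0 0;0 0 0 0 0 0';python3 -c "
from h import *
barpos()"; python3 drive.py '-1 0 0 0 0 0;0 0 0 0 0 0;0 0 0 0 0 0';python3 - <<'E'
from h import *
barpos()
t=env.grab_frame("top");cv2.imwrite("pics/top4.png",t);s=env.grab_frame("side");cv2.imwrite("pics/side4.png",s)
a=cv2.resize(t[130:190,200:250],None,fx=8,fy=8,interpolation=2);b=cv2.resize(s[120:200,230:280],None,fx=6,fy=6,interpolation=2);cv2.imwrite("pics/c6.png",np.hstack([a,b]))
E
```

```text
time_s: 15.7
ee_pos: [511.1, 45.2, 211.0]
ee_rot: [179.8, -30.0, 26.3]
force: [4.3, 4.3, -1.1]
gripper_width: 23.5
gripper_force: 60.0
bar u 23.6 v 9.3 y -0.3
time_s: 16.0
ee_pos: [511.1, 45.0, 211.1]
ee_rot: [179.8, -30.1, 26.3]
force: [5.9, 5.7, -2.3]
gripper_width: 23.4
gripper_force: 60.0
bar u 23.4 v 9.2 y -0.4
```

View pics/c6.png

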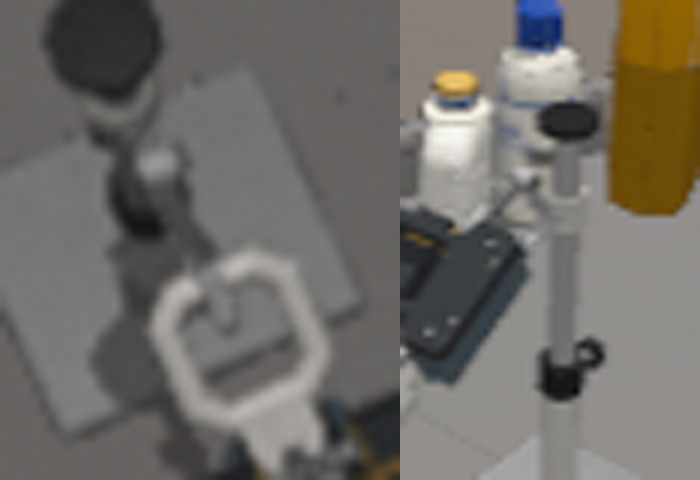

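```bash
python3 drive.py '1.5 0 0 0 0 0;0 0 2.5 0 0 0;0 0 2.5 0 0 0;0 0 2.5 0 0 0;0 0 2.5 0 0 0;0 0 2.5 0 0 0;0 0 0 0 0 0;0 0 0 0 0 0';python3 -c "
from h import *
barpos()"; python3 drive.py '0 0 2 0 0 0;0 0 2 0 0 0;0 0 1 0 0 0;0 0 0 0 0 0;0 0 0 0 0 0';python3 -c "
from h import *
barpos()"
```

```text
time_s: 16.9
ee_pos: [517.0, 47.9, 199.7]
ee_rot: [179.9, -29.9, 26.3]
force: [6.1, 2.6, -0.6]
gripper_width: 23.7
gripper_force: 60.0
bar u 36.7 v 9.3 y -0.5
time_s: 17.4
ee_pos: [519.0, 49.0, 195.7]
ee_rot: [179.8, -29.9, 26.3]
force: [5.2, 1.8, 2.3]
gripper_width: 23.3
gripper_force: 60.0
bar u 41.3 v 9.3 y -0.4
```

Relieve slightly and rotate towards hanging.

```bash
python3 drive.py '1 0 0 0 0 0;0.8 0 7 0 6 0;0 0 0 0 0 0;0.8 0 7 0 6 0;0 0 0 0 0 0;0 0 0 0 0 0';python3 -c "
from h import *
barpos()"; python3 drive.py '0.8 0 7 0 6 0;0 0 0 0 0 0;0.8 0 7 0 6 0;0 0 0 0 0 0;0 0 0 0 0 0';python3 -c "
from h import *
barpos()"
```

```text
time_s: 18.0
ee_pos: [523.1, 56.9, 186.8]
ee_rot: [-179.3, -38.3, 26.5]
force: [0.4, 0.2, -2.5]
gripper_width: 23.5
gripper_force: 60.0
bar u 42.9 v 9.7 y 4.9
time_s: 18.5
ee_pos: [527.5, 65.2, 181.7]
ee_rot: [-178.2, -44.8, 26.4]
force: [0.3, 0.5, -2.1]
gripper_width: 23.4
gripper_force: 60.0
bar u 43.8 v 11.8 y 10.3
```

```bash
python3 -c "
from h import *
s=env.state();print(s['qpos'].round(1),s['qvel'].round(1));delta(*goal(42,9.5));barpos()"
```

```text
[-10.8   4.3 130.2  74.4  28.  -11.2] [ 0.1 -0.5 -1.   1.1 -0.2 -1.7]
t 18.5 pos [527.5  65.2 181.7] rot [-178.2  -44.8   26.4] F [ 0.3  0.5 -2.1]
d [ -0.6   9.8 -19.9] rv [ -1.8 -14.8   0.3]
bar u 43.8 v 11.8 y 10.3
```

```bash
python3 drive.py '-1 3 0 0 0 0;-1 3 0 0 0 0;0 3 0 0 0 0;0 0 0 0 0 0;0 0 0 0 0 0;0 0 0 0 0 0';python3 -c "
from h import *
s=env.state();print(s['qpos'].round(1));barpos()"
```

```text
time_s: 19.1
ee_pos: [530.9, 56.6, 180.6]
ee_rot: [-178.3, -44.9, 26.5]
force: [1.0, -0.8, -1.3]
gripper_width: 23.3
gripper_force: 60.0
[-12.2   4.9 129.9  74.8  28.8 -12.7]
bar u 44.1 v 10.5 y 1.1
```

```bash
python3 drive.py '0 0 0 0 0 0;0 0 0 0 0 0;0 0 0 0 0 0;0 0 0 0 0 0' 60;  python3 drive.py '0 0 -8 0 0 0;0 0 -10 0 0 0;0 0 -15 0 0 0;0 0 -15 0 0 0;0 0 -15 0 0 0;0 0 -15 0 0 0;0 0 -15 0 0 0;0 0 -15 0 0 0'; python3 drive.py '0 0 -15 0 0 0;0 0 -15 0 0 0;0 0 0 0 0 0;0 0 0 0 0 0;0 0 0 0 0 0;0 0 0 0 0 0;0 0 0 0 0 0;0 0 0 0 0 0'
python3 - <<'E'
from h import *
t=env.grab_frame("top");s=env.grab_frame("side")
a=cv2.resize(t[120:200,190:250],None,fx=6,fy=6,interpolation=2);b=cv2.resize(s[120:200,220:280],None,fx=6,fy=6,interpolation=2);cv2.imwrite("pics/c7.png",np.hstack([a,b]))
E
```

```text
time_s: 19.5
ee_pos: [531.1, 56.6, 180.9]
ee_rot: [-178.3, -45.0, 26.5]
force: [-0.0, -0.0, -0.7]
gripper_width: 52.6
gripper_force: 0.0
time_s: 20.3
ee_pos: [463.7, 19.5, 257.5]
ee_rot: [-178.3, -44.9, 26.5]
force: [0.1, 0.1, -0.3]
gripper_width: 59.8
gripper_force: 0.0
time_s: 21.1
ee_pos: [445.7, 9.6, 277.9]
ee_rot: [-178.2, -44.9, 26.5]
force: [0.2, 0.1, 0.1]
gripper_width: 60.0
gripper_force: 0.0
```

View pics/c7.png

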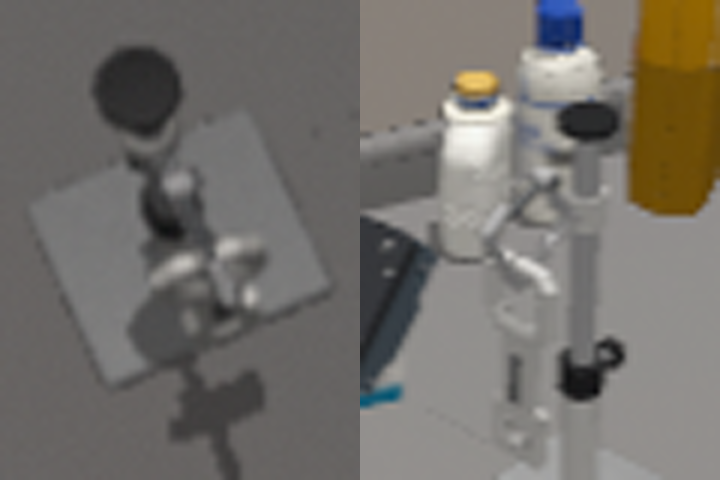

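```bash
Z='0 0 0 0 0 0;0 0 0 0 0 0;0 0 0 0 0 0;0 0 0 0 0 0;0 0 0 0 0 0;0 0 0 0 0 0;0 0 0 0 0 0;0 0 0 0 0 0'
cat > chk.py <<'E'
from h import *
np.set_printoptions(precision=1,suppress=True)
f=[]
for i in range(6): f.append(env.grab_frame("side")[130:210,235:275].astype(int)); 
print("motion",[int((abs(f[i]-f[0])>12).sum()) for i in range(6)])
t=env.grab_frame("top");g=cv2.cvtColor(t,6);m=np.zeros_like(g);m[155:172,212:238]=g[155:172,212:238]>125
ys,xs=np.nonzero(m);print("bar px",xs.min(),xs.max(),ys.min(),ys.max())
P=plane("top",np.c_[xs,ys],158+H+5);K=RS.inv().apply(P-S);print(K.min(0),K.max(0),np.median(K,0))
E
python3 drive.py '0 0 0 0 0 0;0 0 0 0 0 0;0 0 0 0 0 0;0 0 0 0 0 0;0 0 0 0 0 0;0 0 0 0 0 0;0 0 0 0 0 0;0 0 0 0 0 0' | head -1
python3 chk.py
python3 drive.py '0 0 0 0 0 0;0 0 0 0 0 0;0 0 0 0 0 0;0 0 0 0 0 0;0 0 0 0 0 0;0 0 0 0 0 0;0 0 0 0 0 0;0 0 0 0 0 0' | head -1
python3 drive.py '0 0 0 0 0 0;0 0 0 0 0 0;0 0 0 0 0 0;0 0 0 0 0 0;0 0 0 0 0 0;0 0 0 0 0 0;0 0 0 0 0 0;0 0 0 0 0 0' | head -1
python3 drive.py '0 0 0 0 0 0;0 0 0 0 0 0;0 0 0 0 0 0;0 0 0 0 0 0;0 0 0 0 0 0;0 0 0 0 0 0;0 0 0 0 0 0;0 0 0 0 0 0' | head -1
python3 chk.py
```

```text
time_s: 22.0
motion [0, 0, 0, 0, 0, 0]
bar px 215 233 159 170
[-83.4 -22.4 233.1] [-51.3  26.6 233.1] [-57.4  -5.3 233.1]
time_s: 23.15
time_s: 23.95
time_s: 24.75
motion [0, 0, 0, 0, 0, 0]
bar px 215 233 159 170
[-83.4 -22.4 233.1] [-51.3  26.6 233.1] [-57.5  -5.3 233.1]
```

```bash
python3 -c "
from workcell import env
print(env.job_done())"
```

```text
the job is handed in; nothing more can be done
None
```

The job is handed in at about 25 s of the 64 s limit: the key hangs from the hook and showed no motion between frames, its end bar reads about x -57 mm in the stand frame, and the gate looks shut in the pictures; hand-in returned no verdict.

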